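# Trial-fit the spacer block in the cell holder and shut the keeper

## Task

The jaw of the cell holder on the bench has been set to one of three widths: find out which of the three spacer blocks on the mat fits its gap snugly (it slides in from the mouth with only a little play, where a thinner one would rattle), push that one fully home against the back stop, then swing the red keeper arm fully shut behind it. Any block you try that does not fit goes back on the black mat, so that in the end the other two stand upright there; do not disturb the crucible, the dropper bottle or the tub.

Things in the scene. Friction and masses are not known exactly. Their poses are not given: they have to be found in the camera images.
- holder: Cell holder bolted to the bench. Grey base plate 190 (x) x 150 (y) x 6 mm; origin: centre of its underside; x points along the gap from its open mouth to the back stop, y from fence to jaw, z up. The gap's floor is the plate's top (z = 6 mm), which reaches out in front of the mouth to x = -95 mm. Aluminium fence: inner face at y = 0, x = 30 to 75 mm, 35 mm wide, top at z = 57 mm.
- gap_mouth (a point): Point on the gap's floor at the fence's inner face, at the mouth (x = 30, y = 0, z = 6 mm in the holder's frame); axes as the holder's. In front of it, from x = 30 out to x = 18 mm, a lead-in flares outwards by 7 mm on the fence side and likewise on the jaw side. A fixed clear cover lies over the gap, x = 34 to 84 mm, z = 57 to 61 mm, so blocks can only be slid in through the mouth.
- gap_stop (a point): Point on the gap's floor where fence and back stop meet (x = 75, y = 0, z = 6 mm in the holder's frame); axes as the holder's. A block that is fully home touches the back stop's front face: its centre is then 43 mm before this point (holder x = 32 mm), its rear end at holder x = -11 mm, so that 29 mm of it stick out in front of the lead-in.
- jaw: Blue jaw, 45 (x) x 30 (y) x 49 mm, screwed tight at one of three settings. Origin: centre of its underside, 6 mm above the bench, axes as the holder's; inner face at its y = -15 mm. Gap = its origin's y in the holder's frame less 15 mm: 17, 22 or 27 mm. The snug block has 2 mm of play; one size thicker jams in the lead-in (3 mm too thick), one size thinner has 7 mm of play.
- keeper (a joint): Red keeper arm's angle (rad): 0 = shut (hard stop) across the mouth, 3 mm behind a block that is home; grows, to 2.8, as it swings towards the holder's -x, then -y. Starts at 2.1 to 2.6. Pivot at holder x = -18, y = -55 mm; bar 100 mm long, 8 mm thick, 15 to 33 mm above the bench, pointing along the holder's +y when shut. Friction 0.06 N m: stays where left, a fingertip pushes it.
- keeper_knob (a point): Centre of the top of the black knob on the keeper arm, 85 mm from the pivot; the knob is 14 mm across, from 36 to 54 mm above the bench.
- mat: Black rubber mat, 150 (x) x 260 (y) x 3 mm, fixed to the bench. Origin: centre of its underside. The three blocks stand on it side by side, 80 mm apart along its y, in any order, their length along its x, give or take.
- block_thin: Spacer block 'thin': aluminium bar 86 mm long (its x), 15 mm thick (its y), 45 mm high (its z), standing on its long edge, blue strip along the top and blue panel on each side. Origin: centre of its underside. Loose, 0.17 kg (mass varies by 20 %).
- block_middle: Spacer block 'middle': aluminium bar 86 mm long (its x), 20 mm thick (its y), 45 mm high (its z), standing on its long edge, yellow strip along the top and yellow panel on each side. Origin: centre of its underside. Loose, 0.22 kg (mass varies by 20 %).
- block_thick: Spacer block 'thick': aluminium bar 86 mm long (its x), 25 mm thick (its y), 45 mm high (its z), standing on its long edge, red strip along the top and red panel on each side. Origin: centre of its underside. Loose, 0.28 kg (mass varies by 20 %).
- crucible: Bystander: white porcelain crucible, 43 mm across, 32 mm high. Origin: centre of its underside.
- dropper_bottle: Bystander: brown dropper bottle with a black cap, 35 mm across, 78 mm high. Origin: centre of its underside.
- cream_tub: Bystander: beige tub with a red band round its rim, 61 mm across, 56 mm high. Origin: centre of its underside.
Not all that is in view belongs to the job. Leave any pink look-alike of the block_thin alone.

How it is judged (in metres and radians):
On the way, in this order (a step that is already met when the one before it is completed fails the run):
1. the block that fits snugly is fully home in the gap (((x of block_thin in the frame of holder between 0.027 and 0.037 m and y of block_thin in the frame of holder between 0.003 and 0.025 m and z of block_thin in the frame of holder between 0.002 and 0.01 m and angle between block_thin's own z axis and vertical below 0.1 rad and angle between the x axis of block_thin and the x axis of holder, either way round below 0.12 rad and y of jaw in the frame of holder below 0.0345 m) or (x of block_middle in the frame of holder between 0.027 and 0.037 m and y of block_middle in the frame of holder between 0.003 and 0.025 m and z of block_middle in the frame of holder between 0.002 and 0.01 m and angle between block_middle's own z axis and vertical below 0.1 rad and angle between the x axis of block_middle and the x axis of holder, either way round below 0.12 rad and y of jaw in the frame of holder between 0.0345 and 0.0395 m) or (x of block_thick in the frame of holder between 0.027 and 0.037 m and y of block_thick in the frame of holder between 0.003 and 0.025 m and z of block_thick in the frame of holder between 0.002 and 0.01 m and angle between block_thick's own z axis and vertical below 0.1 rad and angle between the x axis of block_thick and the x axis of holder, either way round below 0.12 rad and y of jaw in the frame of holder above 0.0395 m))), for 0.2 s.
2. the keeper is shut behind it (value of joint keeper below 0.06 rad), for 0.2 s.
At the end, for the whole second after the job is handed in: The block whose thickness is 2 mm less than the gap stands in the gap on its floor, within 5 mm of touching the back stop; the keeper is within 0.06 rad of shut; the other two blocks stand upright (within 0.1 rad) on the mat, with their centres over it; all are at rest (((x of block_thin in the frame of holder between 0.027 and 0.037 m and y of block_thin in the frame of holder between 0.003 and 0.025 m and z of block_thin in the frame of holder between 0.002 and 0.01 m and angle between each of block_thin, block_middle, block_thick's own z axis and vertical below 0.1 rad and angle between the x axis of block_thin and the x axis of holder, either way round below 0.12 rad and y of jaw in the frame of holder below 0.0345 m and x of block_middle in the frame of mat between -0.078 and 0.078 m and y of block_middle in the frame of mat between -0.133 and 0.133 m and z of block_middle in the frame of mat between -0.001 and 0.009 m and x of block_thick in the frame of mat between -0.078 and 0.078 m and y of block_thick in the frame of mat between -0.133 and 0.133 m and z of block_thick in the frame of mat between -0.001 and 0.009 m) or (x of block_middle in the frame of holder between 0.027 and 0.037 m and y of block_middle in the frame of holder between 0.003 and 0.025 m and z of block_middle in the frame of holder between 0.002 and 0.01 m and angle between each of block_middle, block_thin, block_thick's own z axis and vertical below 0.1 rad and angle between the x axis of block_middle and the x axis of holder, either way round below 0.12 rad and y of jaw in the frame of holder between 0.0345 and 0.0395 m and x of block_thin in the frame of mat between -0.078 and 0.078 m and y of block_thin in the frame of mat between -0.133 and 0.133 m and z of block_thin in the frame of mat between -0.001 and 0.009 m and x of block_thick in the frame of mat between -0.078 and 0.078 m and y of block_thick in the frame of mat between -0.133 and 0.133 m and z of block_thick in the frame of mat between -0.001 and 0.009 m) or (x of block_thick in the frame of holder between 0.027 and 0.037 m and y of block_thick in the frame of holder between 0.003 and 0.025 m and z of block_thick in the frame of holder between 0.002 and 0.01 m and angle between each of block_thick, block_thin, block_middle's own z axis and vertical below 0.1 rad and angle between the x axis of block_thick and the x axis of holder, either way round below 0.12 rad and y of jaw in the frame of holder above 0.0395 m and x of block_thin in the frame of mat between -0.078 and 0.078 m and y of block_thin in the frame of mat between -0.133 and 0.133 m and z of block_thin in the frame of mat between -0.001 and 0.009 m and x of block_middle in the frame of mat between -0.078 and 0.078 m and y of block_middle in the frame of mat between -0.133 and 0.133 m and z of block_middle in the frame of mat between -0.001 and 0.009 m)) and value of joint keeper below 0.06 rad and velocity of joint keeper below 0.05 rad/s and linear speed of each of block_thin, block_middle, block_thick below 0.01 m/s).
It fails at once if the crucible is moved more than 3 cm or tipped over (distance of crucible from where it was at the start of the episode above 0.03 m or angle between crucible's own z axis and vertical above 0.4 rad).
It fails at once if the dropper bottle is moved more than 3 cm or tipped over (distance of dropper_bottle from where it was at the start of the episode above 0.03 m or angle between dropper_bottle's own z axis and vertical above 0.4 rad).
It fails at once if the cream tub is moved more than 3 cm or tipped over (distance of cream_tub from where it was at the start of the episode above 0.03 m or angle between cream_tub's own z axis and vertical above 0.4 rad).
It also fails if it takes over 72 s, if anything falls off the work surface, if the arm or the gripper's body presses on something with over 40 N, if the wrist force passes 120 N, or if a joint passes its speed limit or range.

## Robot

A 6-joint arm with a two-finger parallel gripper is mounted at the origin on the work surface; the furniture and walls round the work are solid. World frame = base frame: x ahead of the robot, y to its left, z up, the work surface at z = 0. Lengths are in m, angles in degrees, forces in N, time in s.
With the tool pointing down it reaches from about 0.35 to 0.725 m from the base axis. Payload 4.3 kg.
Tool frame: the origin (TCP) lies at the very end of the fingers, on their centre line; the grasp point (between the pads) lies 19 mm behind it; z points along the fingers, y is the direction in which the jaws open and shut (so a half turn about z gives the same grasp; the last joint's range is limited). The gripper opens to 85 mm and grips with 20 to 120 N. Pads are 22 mm wide; open, the fingers measure 114 mm over their backs; the gripper's body (76 mm by 85 mm) begins 54 mm behind the grasp point. The pads swing forward as they close: fully open they stand 13 mm farther back than shut.
Start: joints at [-76.965, 21.618, 4.641, 73.018, 0, 83.68], TCP at [0.191, -0.543, 0.231] pointing down, gripper open.
Joint ranges: [-156.06, 156.06], [-48.1, 94.91], [-58.44, 69.94], [-101.28, 121.22], [-78.64, 73.56], [-180, 180]. Speed limits (degrees/s): [147.25, 147.25, 180, 180, 180, 180].

## Interface

Orientations are given as a 3x3 rotation matrix whose columns are the frame's x, y, z axes.
In Python, from cell import env, cams, job, recognise, outline_of gives the robot as it stands. The module is installed in compiled form; this text tells all that it offers.
- The arm moves only by the tool move_arm, never from a script. Its argument "series" is a list that holds one entry, the list of rows, each a list of 5 numbers: the opening, from -1 (shut) to 1 (fully open), then the shift along the world's x, y, z each as a share of 0.03 m, from -1 to 1, then the turn about the world's z as a share of 0.1 rad, from -1 to 1. In form: [[[fingers, x, y, z, twist], ...]]. A call has 1 to 5 rows; each row shifts and turns the commanded pose from where the row before left it; what a row does not reach is not made up. A row lasts 1/12 s, in which the tool goes at most 41.7 mm and 7.16 degrees, less where a joint would pass 70% of its speed; a pose out of reach is approached as far as the arm can. A call with a number of a shift or a turn outside -1 to 1 is refused whole. A call with a gripper value outside its range is refused whole. The fingers move at their own pace and stop on an object; "newtons" is the grip in N (left out, the last holds). Time passes only in rows, so rows that do not move let the fingers close. It gives the time, the measured TCP pose, the force and the opening at its end, in the units of the state.
- env.observe(): the state, without advancing time (a new reading comes with each control period).
- cams.capture(name): name is "scene" or "top"; returns (picture, depth): 420x560x3 uint8, blue, green, red; 420x560 float32, m along the optical axis (not along the pixel's ray), 0 where there is no reading.
- cams.get_calibration(name): a dict with "camera_matrix" (3x3 intrinsics, pixels), "position" and "attitude" of the camera in the world. Camera axes: x right, y up, looking along -z (the intrinsics and any distortion apply to the point x, -y, -z); pixel columns grow to the right and rows downward; lengths in m; the calibration is good to about 2 mm. A picture is of the moment at which its call begins. get_calibration takes no time and is no camera call.
- job.job_done(): hands the job in, once; it reports no verdict.
Trained networks look in the newest picture that a camera, given by its name, has taken for a name from the list of things; names that differ only in an ending like _2 or _b are one class to them, and where a whole thing is asked for, a point or a joint stands for the part that bears it (a point fixed in the world has none). Each returns a list of dicts, best first, with "conf" (0 to 1); they miss things now and then, are a little off and sometimes report something else, mostly with a low value. They report only what shows in the picture. A call takes as long as a camera call. They do not tell look-alikes from the thing itself.
- recognise(camera, query): "bbox" ([left, top, width, height] as shares, 0 to 1, of the picture: columns of its width, rows of its height, round what is visible of it).
- outline_of(camera, query): "region" (420x560 bool, what is visible of it) and "bbox" ([left, top, width, height] as shares, 0 to 1, of the picture: columns of its width, rows of its height, round what is visible of it).
The state is a dict: "time_s": time; "joint_pos": joint angles; "dq": joint speeds; "joint_efforts": joint torques, N m; "tcp_pos": TCP position; "tool_rot": TCP orientation; "force": force on the tool from outside, world axes, zero at the start; "ft_torque": the same for the moment, N m; "gripper_width": opening from 0.0 (shut) to 1.0 (fully open).
Only numpy, scipy, OpenCV 4.12 (cv2) and the standard library are available. Lean on these libraries where they do the work, as an engineer would, in place of code of your own. Each camera call takes 0.05 s, during which the arm holds its last target.

## Working session

There is one attempt and no reset: what is moved stays moved. The work goes in short steps, Python scripts to look and compute and a tool call to move; the robot and the scene stay as the last step left them, time stands still between calls to the robot, and variables do not carry over. Pictures are saved under pics/ and viewed, and the job is handed in when it is done.

Besides the shell and the picture viewer there is one more tool, called in YAML: its name, and indented under it one key for each argument. move_arm: Moves the arm, as the interface text tells. Shift numbers are shares of 0.03 m and turn numbers shares of 0.1 rad, none past 1 either way. Its arguments: {"type":"object","properties":{"series":{"type":"array","items":{"type":"array","items":{"type":"array","items":{"type":"number"}}}},"newtons":{"type":"number"}},"required":["series"]}

```bash
mkdir -p pics
python3 - <<'E'
from cell import env,cams
import cv2
s=env.observe(); print(s)
for n in("scene","top"):
    p,d=cams.capture(n); cv2.imwrite(f"pics/{n}0.png",p); print(n,cams.get_calibration(n))
    import numpy as np; np.save(f"pics/{n}0d.npy",d)
E
```

```text
{'time_s': 0.0, 'joint_pos': array([-7.69647071e+01,  2.16622264e+01,  4.56350513e+00,  7.30156466e+01,
        1.20100511e-03,  8.36805128e+01]), 'dq': array([ 0.02418844, -0.03778157, -0.01453243, -0.05196253, -0.00259961,
        0.04996034]), 'joint_efforts': array([ 8.33252648e-05, -4.63602233e+01,  2.69877219e+01,  2.06259149e-02,
       -1.39383806e-04, -5.80372273e-06]), 'tcp_pos': array([ 0.19043593, -0.54188198,  0.23036142]), 'tool_rot': array([[ 9.43484576e-01,  3.31416157e-01, -4.29800246e-04],
       [ 3.31416349e-01, -9.43482593e-01,  1.94938599e-03],
       [ 2.40548963e-04, -1.98165844e-03, -9.99998008e-01]]), 'force': array([ 0.28923872, -0.22674032, -0.88520196]), 'ft_torque': array([-0.02880433, -0.04730295,  0.01341023]), 'gripper_width': 0.9971932903694252}
scene {'camera_matrix': array([[433.12433106,   0.        , 280.10963147],
       [  0.        , 433.12433106, 210.09658141],
       [  0.        ,   0.        ,   1.        ]]), 'position': array([-0.20796813, -0.54196767,  0.65049216]), 'attitude': array([[ 0.5523876 ,  0.46501366, -0.69183107],
       [-0.83357983,  0.31167909, -0.45607106],
       [ 0.00355001,  0.82862443,  0.55979367]])}
top {'camera_matrix': array([[476.46043131,   0.        , 283.89344641],
       [  0.        , 476.46043131, 215.63928008],
       [  0.        ,   0.        ,   1.        ]]), 'position': array([ 0.37589849, -0.08525588,  1.21436167]), 'attitude': array([[-0.00572988,  0.98992774, -0.14145754],
       [-0.99998237, -0.00545172,  0.00235386],
       [ 0.00155896,  0.14146853,  0.98994153]])}
```

View pics/scene0.png

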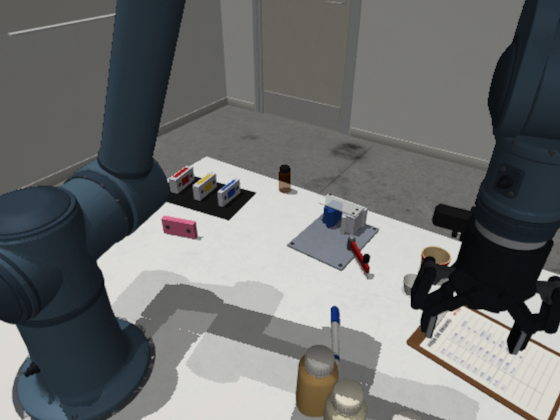

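View pics/top0.png

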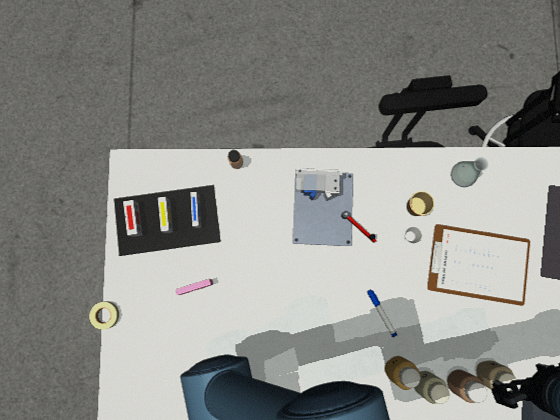

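The top view shows the mat on the left, with red (131,218), yellow (164,214) and blue (195,209) blocks. The holder is at (322,207) with its mouth facing the robot, and the keeper knob is at about (374,238). The pink look-alike is at (197,287), off the mat. Next I'll measure the poses.

```bash
cat > h.py <<'E'
import numpy as np, cv2
from cell import cams
def proj(n,P):
    c=cams.get_calibration(n);P=np.atleast_2d(P)
    q=(P-c["position"])@c["attitude"]; K=c["camera_matrix"]
    return np.c_[K[0,2]+K[0,0]*q[:,0]/-q[:,2], K[1,2]+K[1,1]*-q[:,1]/-q[:,2]]
def onplane(n,uv,z):
    c=cams.get_calibration(n);uv=np.atleast_2d(uv).astype(float);K=c["camera_matrix"]
    r=np.c_[(uv[:,0]-K[0,2])/K[0,0],-(uv[:,1]-K[1,2])/K[1,1],-np.ones(len(uv))]@c["attitude"].T
    return c["position"]+r*((z-c["position"][2])/r[:,2])[:,None]
def cloud(n,d):
    v,u=np.mgrid[0:420,0:560];c=cams.get_calibration(n);K=c["camera_matrix"]
    q=np.stack([(u-K[0,2])/K[0,0]*d,-(v-K[1,2])/K[1,1]*d,-d],-1)
    return q@c["attitude"].T+c["position"]
E
python3 - <<'E'
from h import *
from cell import *
import json
for n in("top","scene"):
  p=cv2.imread(f"pics/{n}0.png")
  cams.capture(n)
  d=np.load(f"pics/{n}0d.npy");C=cloud(n,d)
  for q in("holder","jaw","mat","block_thin","block_middle","block_thick","keeper","keeper_knob","crucible","dropper_bottle","cream_tub"):
    for r in outline_of(n,q)[:2]:
      m=r["region"]; 
      uv=np.argwhere(m)[:,::-1].mean(0); rect=cv2.minAreaRect(np.argwhere(m)[:,::-1].astype(np.float32))
      c=C[m&(d>0)]
      print(n,q,round(r["conf"],2),uv.round(1),m.sum(),[np.round(x,1) for x in rect],"w",np.median(c,0).round(3),"zmax",np.percentile(c[:,2],95).round(3))
  x=(280,150,110,110) if n=="top" else (280,180,110,100)
  cv2.imwrite(f"pics/{n}_hold.png",cv2.resize(p[x[1]:x[1]+x[3],x[0]:x[0]+x[2]],None,fx=6,fy=6,interpolation=cv2.INTER_CUBIC)[:600])
E
```

```text
top holder 0.75 [324.4 207.9] 4538 [array([334.3, 207.4]), array([83.7, 76.6]), np.float64(2.2)] w [ 0.565 -0.19   0.008] zmax 0.064
top jaw 0.23 [168.1 221.2] 4638 [array([165.9, 219.8]), array([ 58.1, 103.8]), np.float64(82.3)] w [0.532 0.2   0.004] zmax 0.008
top mat 0.56 [169.2 221.4] 4374 [array([166.5, 219.8]), array([ 58.3, 101.1]), np.float64(82.6)] w [0.531 0.197 0.004] zmax 0.008
top block_thin 0.84 [194.4 286.1] 229 [array([193.6, 286.6]), array([ 6.6, 37.3]), np.float64(71.6)] w [0.372 0.129 0.045] zmax 0.049
top block_thin 0.83 [195.1 209.5] 316 [array([195. , 209.5]), array([35., 10.]), np.float64(90.0)] w [0.561 0.132 0.048] zmax 0.052
top block_middle 0.91 [164.7 214.4] 395 [array([164.7, 214.5]), array([36.1, 11.5]), np.float64(82.9)] w [0.549 0.207 0.047] zmax 0.052
top block_thick 0.56 [132.  218.3] 514 [array([132., 218.]), array([36.7, 15. ]), np.float64(83.7)] w [0.538 0.288 0.047] zmax 0.052
top block_thick 0.47 [195.2 208.9] 273 [array([195.4, 209. ]), array([34.5,  8.5]), np.float64(84.6)] w [0.563 0.132 0.048] zmax 0.052
top keeper 0.49 [356.6 224.9] 174 [ar
[... 1841 characters left out ...]
 zmax 0.051
scene keeper_knob 0.78 [359.5 254.7] 333 [array([360.5, 253.7]), array([39.5, 12.8]), np.float64(57.4)] w [ 0.51  -0.282  0.03 ] zmax 0.052
scene keeper_knob 0.47 [337.6 235.8] 3449 [array([340.3, 233.3]), array([81.9, 67.2]), np.float64(26.0)] w [ 0.561 -0.205  0.006] zmax 0.06
scene crucible 0.74 [408.9 282.9] 183 [array([409.5, 284. ]), array([20., 11.]), np.float64(90.0)] w [ 0.502 -0.401  0.021] zmax 0.032
scene dropper_bottle 0.71 [284.6 179. ] 311 [array([284.5, 178.5]), array([27., 11.]), np.float64(90.0)] w [0.678 0.027 0.044] zmax 0.077
scene cream_tub 0.63 [436.7 255. ] 418 [array([436. , 255.5]), array([19., 30.]), np.float64(90.0)] w [ 0.593 -0.428  0.044] zmax 0.056
```

View pics/top_hold.png

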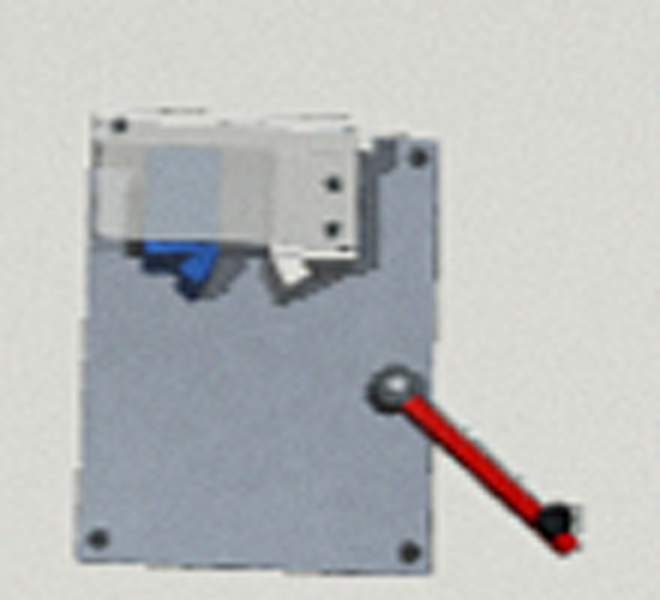

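View pics/scene_hold.png

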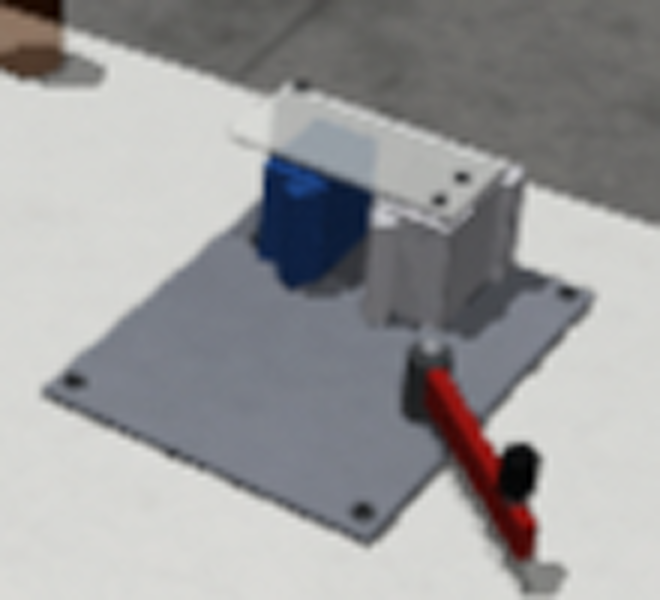

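Run:
```python
from h import *
p=cv2.imread("pics/top0.png")
# plate corners, crop px /6 + offset (resize offset ignored ~0.4px)
uv=(np.array([[78,560],[430,573],[437,140]])+.5)/6-.5+[280,150]
W=onplane("top",uv,.006); print(W.round(4))
a=W[2]-W[1]; print(np.linalg.norm(a),np.linalg.norm(W[0]-W[1]),np.degrees(np.arctan2(a[1],a[0])))
b=W[0]-W[1]; print(np.degrees(np.arctan2(-b[0],b[1])))
c=(W[0]+W[2])/2; print("centre",c)
th=np.arctan2(a[1],a[0]); th=(th+np.arctan2(-b[0],b[1]))/2
np.save("hold.npy",[c[0],c[1],th])
R=np.array([[np.cos(th),-np.sin(th)],[np.sin(th),np.cos(th)]])
# rectify at z=.055 in holder frame, 0.25mm/px ; x -100..100 up; y left
def rect(img,n,z,x0,x1,y0,y1,s):
    xs=np.arange(x1,x0,-s);ys=np.arange(y1,y0,-s)
    X,Y=np.meshgrid(xs,ys,indexing="ij")
    P=np.c_[np.c_[X.ravel(),Y.ravel()]@R.T+c[:2],np.full(X.size,z)]
    m=proj(n,P).astype(np.float32).reshape(*X.shape,2)
    return cv2.remap(img,m[...,0],m[...,1],cv2.INTER_CUBIC)
for n in ("top","scene"):
  r=rect(cv2.imread(f"pics/{n}0.png"),n,.056,.0,.1,-.05,.08,.00025)
  for y in(0,.017,.022,.027): cv2.line(r,(int((.08-y)/.00025),0),(int((.08-y)/.00025),30),(0,0,255),1)
  cv2.imwrite(f"pics/rect_{n}.png",r)
pr=[tuple(x) for x in proj("top",np.c_[np.array([[-.095,-.075],[-.095,.075],[.095,.075],[.095,-.075]])@R.T+c[:2],[.006]*4])]
im=cv2.resize(p[150:260,270:390],None,fx=5,fy=5,interpolation=cv2.INTER_CUBIC)
cv2.polylines(im,[((np.array(pr)-[270,150]+.5)*5-.5).astype(int)],True,(0,255,0),1)
cv2.imwrite("pics/plate.png",im)
```

```text
[[ 0.4784 -0.1098  0.006 ]
 [ 0.4721 -0.2588  0.006 ]
 [ 0.6596 -0.2666  0.006 ]]
0.1876959154679719 0.1491062316506787 -2.3987620912623333
-2.4400828162359067
centre [ 0.56901754 -0.18822352  0.006     ]
```

View pics/rect_top.png

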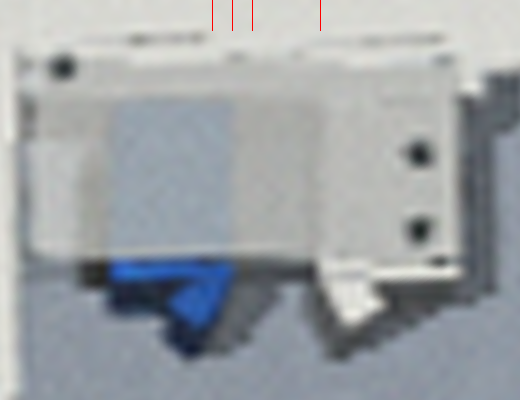

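View pics/rect_scene.png

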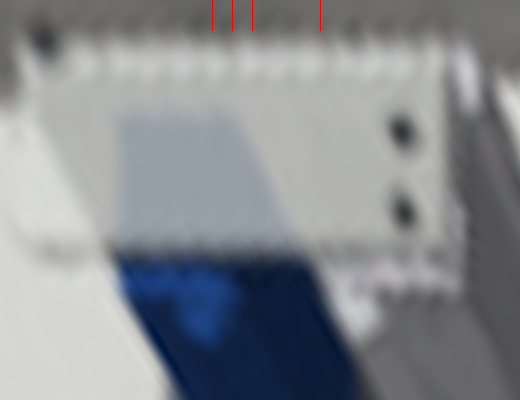

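View pics/plate.png

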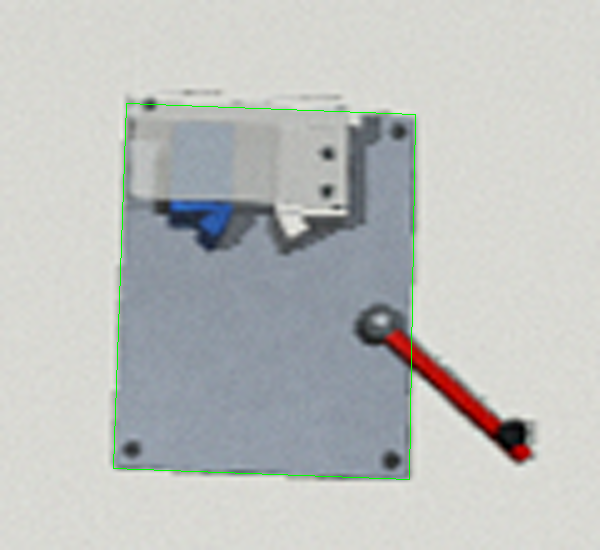

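The gap reads 22 mm: with the fence face at y=0, the jaw's inner face is at y=22 mm and its outer face at 52 mm. So the middle (yellow) block fits. Next I need the exact block and keeper poses.

Candidates:
- yellow at top (164,214): the middle block, chosen
- red at (131,218): thick
- blue at (195,209): thin
- pink at (197,287): the look-alike, off the mat

Run:
```python
from h import *
hx,hy,th=np.load("hold.npy")
R=np.array([[np.cos(th),-np.sin(th)],[np.sin(th),np.cos(th)]]);c=np.array([hx,hy])
d=np.load("pics/top0d.npy");C=cloud("top",d);p=cv2.imread("pics/top0.png")
for nm,(y0,y1) in dict(thick=(.25,.33),mid=(.18,.24),thin=(.105,.16)).items():
    m=(C[...,2]>.042)&(C[...,2]<.06)&(C[...,0]>.45)&(C[...,0]<.65)&(C[...,1]>y0)&(C[...,1]<y1)
    P=C[m][:,:2].astype(np.float32)*1000
    (cx,cy),sz,a=cv2.minAreaRect(P); q=P-P.mean(0); v=np.linalg.svd(q,full_matrices=False)[2][0]
    print(nm,m.sum(),np.round([cx,cy,*sz,a],1),P.mean(0),"pca",np.degrees(np.arctan(v[1]/v[0])).round(2),np.median(C[m][:,2]))
hsv=cv2.cvtColor(p,cv2.COLOR_BGR2HSV)
m=(cv2.inRange(hsv,(20,100,100),(35,255,255))>0); m[:, :140]=0; m[:,190:]=0
uv=np.argwhere(m)[:,::-1]; P=onplane("top",uv,.048)[:,:2]; q=P-P.mean(0);v=np.linalg.svd(q,full_matrices=False)[2][0]
print("yellow strip",P.mean(0),np.degrees(np.arctan(v[1]/v[0])),cv2.minAreaRect((P*1000).astype(np.float32)))
k=onplane("top",(np.array([[554,518]])+.5)/6-.5+[280,150],.052)[0]; pv=c+R@[-.018,-.055]; 
r=R.T@(k[:2]-pv); print("pivot",pv,"knob",k,np.linalg.norm(r),"theta",np.arctan2(-r[0],r[1]))
print("hold",c,np.degrees(th))
for th0 in (2.6,2.4,2.2,1.9,1.6,1.3,1.0,.7,.4,.2,0,-.05):
    print(th0,(pv+R@(.06*np.array([-np.sin(th0),np.cos(th0)])+.019*np.array([-np.cos(th0),-np.sin(th0)]))).round(4))
for x in(-.06,-.01,.032,-.022,-.033):print("hold x",x,(c+R@[x,.011]).round(4))
cr=cv2.resize(p[180:260,110:225],None,fx=6,fy=6,interpolation=cv2.INTER_CUBIC);cv2.imwrite("pics/blk.png",cr)
```

```text
thick 373 [541.2 293.5  85.8  26.8   8.9] [541.3156 292.5592] pca 9.17 0.048610810564809315
mid 297 [549.7 212.2  86.1  22.1   5.9] [549.07025 211.27666] pca 6.56 0.048512946394090095
thin 224 [561.3 135.1  85.1  15.8   4.4] [561.62024 134.80177] pca 4.58 0.048876999473235205
yellow strip [0.5487863  0.21164523] 6.97687694656233 ((549.6965942382812, 211.96017456054688), (58.911033630371094, 9.547022819519043), 7.32170295715332)
pivot [ 0.5487118  -0.24241463] knob [ 0.49061915 -0.30340148  0.052     ] 0.0842267824510683 theta 2.422721364293171
hold [ 0.56901754 -0.18822352] -2.4194224537491196
2.6 [ 0.5315 -0.3029]
2.4 [ 0.5198 -0.2983]
2.2 [ 0.5093 -0.2915]
1.9 [ 0.4965 -0.2776]
1.6 [ 0.4885 -0.2606]
1.3 [ 0.4858 -0.242 ]
1.0 [ 0.4887 -0.2234]
0.7 [ 0.497  -0.2065]
0.4 [ 0.5099 -0.1929]
0.2 [ 0.5205 -0.1861]
0 [ 0.5323 -0.1817]
-0.05 [ 0.5353 -0.1809]
hold x -0.06 [ 0.5095 -0.1747]
hold x -0.01 [ 0.5595 -0.1768]
hold x 0.032 [ 0.6015 -0.1786]
hold x -0.022 [ 0.5475 -0.1763]
hold x -0.033 [ 0.5365 -0.1758]
```

View pics/blk.png

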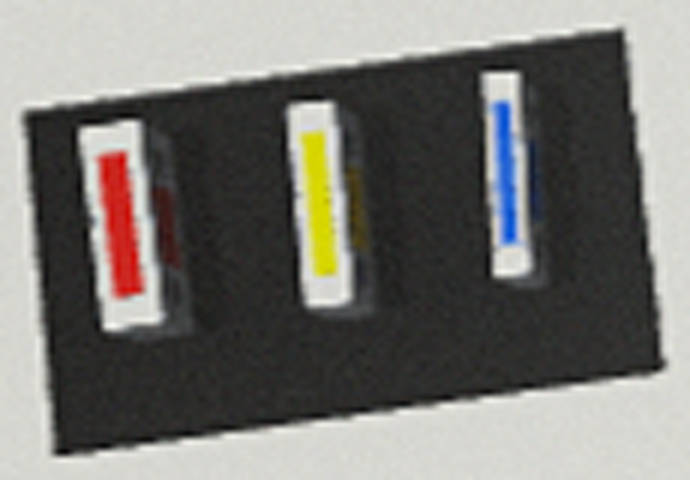

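move_arm:
  series:
    - [[0.3,0.4,0.83,0,0.97],[0.3,0.4,0.83,0,0.97],[0.3,0.4,0.83,0,0.97],[0.3,0.4,0.83,0,0.97],[0.3,0.4,0.83,0,0.97]]
  newtons: 50

```text
time_s: 1.72
tcp_pos: [0.2509, -0.4169, 0.2314]
tool_rot: [[0.677, 0.736, 0.0], [0.736, -0.677, -0.0], [-0.0, 0.0, -1.0]]
force: [0.9, 0.7, -1.0]
gripper_width: 0.65
```

move_arm:
  series:
    - [[0.3,0.4,0.83,0,0.97],[0.3,0.4,0.83,0,0.97],[0.3,0.4,0.83,0,0.97],[0.3,0.4,0.83,0,0.97],[0.3,0.4,0.83,0,0.97]]

```text
time_s: 2.13
tcp_pos: [0.3109, -0.2923, 0.2315]
tool_rot: [[0.256, 0.967, 0.0], [0.967, -0.256, -0.0], [-0.0, 0.001, -1.0]]
force: [0.9, -0.4, -0.5]
gripper_width: 0.653
```

move_arm:
  series:
    - [[0.3,0.4,0.83,0,0.97],[0.3,0.4,0.83,0,0.97],[0.3,0.4,0.83,0,0.97],[0.3,0.4,0.83,0,0.97],[0.3,0.4,0.83,0,0.97]]

```text
time_s: 2.55
tcp_pos: [0.371, -0.1678, 0.2315]
tool_rot: [[-0.225, 0.974, 0.001], [0.974, 0.225, -0.0], [-0.0, 0.001, -1.0]]
force: [0.3, 0.4, -0.6]
gripper_width: 0.654
```

```bash
cat > st.py <<'E'
from cell import env
import numpy as np
s=env.observe();r=s["tool_rot"]
print(round(s["time_s"],2),"tcp",s["tcp_pos"].round(4),"xyaw",np.degrees(np.arctan2(r[1,0],r[0,0])).round(2),"F",s["force"].round(1),"w",round(s["gripper_width"],3),"j",s["joint_pos"].round(1),"zaxis",r[:,2].round(3))
E
python3 st.py
```

```text
2.55 tcp [ 0.371  -0.1678  0.2315] xyaw 102.98 F [ 0.3  0.4 -0.6] w 0.654 j [-33.3   2.2 -19.9  67.9   0.   43.7] zaxis [ 0.001 -0.    -1.   ]
```

move_arm:
  series:
    - [[0.3,0.37,0.84,0,0.974],[0.3,0.37,0.84,0,0.974],[0.3,0.37,0.84,0,0.974],[0.3,0.37,0.84,0,0.974],[0.3,0.37,0.84,0,0.974]]

```text
time_s: 2.97
tcp_pos: [0.4265, -0.0417, 0.2316]
tool_rot: [[-0.655, 0.756, 0.001], [0.756, 0.655, -0.0], [-0.001, 0.0, -1.0]]
force: [0.7, -0.6, -0.1]
gripper_width: 0.65
```

move_arm:
  series:
    - [[0.3,0.37,0.84,-0.2,0.974],[0.3,0.37,0.84,-0.2,0.974],[0.3,0.37,0.84,-0.2,0.974],[0.3,0.37,0.84,-0.2,0.974],[0.3,0.37,0.84,-0.2,0.974]]

```text
time_s: 3.38
tcp_pos: [0.482, 0.0844, 0.2012]
tool_rot: [[-0.932, 0.361, 0.001], [0.361, 0.932, 0.0], [-0.0, 0.0, -1.0]]
force: [0.6, -0.4, -0.3]
gripper_width: 0.649
```

move_arm:
  series:
    - [[0.3,0.37,0.84,-0.3,0.974],[0.3,0.37,0.84,-0.3,0.974],[0.3,0.37,0.84,-0.3,0.974],[0.3,0.37,0.84,-0.3,0.974],[0.3,0.37,0.84,-0.3,0.974]]

```text
time_s: 3.8
tcp_pos: [0.5375, 0.2104, 0.1559]
tool_rot: [[-0.993, -0.117, 0.0], [-0.117, 0.993, 0.0], [-0.0, 0.0, -1.0]]
force: [0.3, -0.0, -0.3]
gripper_width: 0.65
```

move_arm:
  series:
    - [[0.3,0,0,0,0],[0.3,0,0,0,0]]

```text
time_s: 3.97
tcp_pos: [0.5368, 0.2099, 0.1554]
tool_rot: [[-0.994, -0.113, -0.001], [-0.113, 0.994, -0.001], [0.001, -0.0, -1.0]]
force: [-0.4, 0.3, 0.3]
gripper_width: 0.648
```

```bash
python3 st.py
python3 - <<'E'
from h import *
for n,x in(("top",(110,150,140,105)),("scene",(140,130,140,105))):
    p,d=cams.capture(n); cv2.imwrite(f"pics/{n}1.png",cv2.resize(p[x[1]:x[1]+x[3],x[0]:x[0]+x[2]],None,fx=5,fy=5,interpolation=cv2.INTER_CUBIC))
E
```

```text
3.97 tcp [0.5368 0.2099 0.1554] xyaw -173.5 F [-0.4  0.3  0.3] w 0.648 j [15.1 23.6 -3.7 62.7 -0.   8.5] zaxis [-0.001 -0.001 -1.   ]
```

View pics/scene1.png

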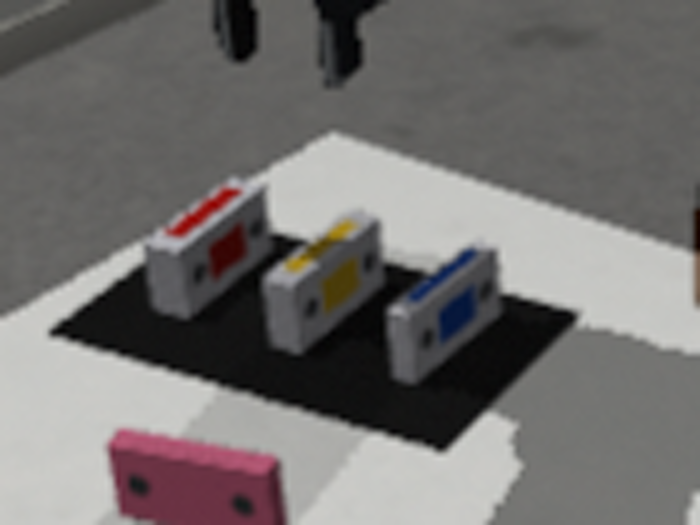

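The red, yellow and blue blocks are all upright, with yellow at about (325,280) in the crop and the open fingers above it. Descending now.

move_arm:
  series:
    - [[0.3,0,0,-0.9,0],[0.3,0,0,-0.9,0],[0.3,0,0,-0.9,0],[0.3,0,0,-0.9,0],[0.3,0,0,-0.6,0]]

```text
time_s: 4.48
tcp_pos: [0.5358, 0.2073, 0.0288]
tool_rot: [[-0.994, -0.11, -0.002], [-0.11, 0.994, -0.001], [0.002, -0.0, -1.0]]
force: [0.1, 0.3, -0.0]
gripper_width: 0.65
```

move_arm:
  series:
    - [[0.3,0,0,-0.4,0],[-1,0,0,0,0],[-1,0,0,0,0],[-1,0,0,0,0],[-1,0,0,0,0]]

```text
time_s: 4.9
tcp_pos: [0.5382, 0.2089, 0.0199]
tool_rot: [[-0.994, -0.111, 0.003], [-0.111, 0.994, 0.001], [-0.003, 0.0, -1.0]]
force: [1.2, 0.2, 1.3]
gripper_width: 0.228
```

move_arm:
  series:
    - [[-1,0,0,0,0],[-1,0,0,0,0],[-1,0,0,0,0],[-1,0,0,0,0]]

```text
time_s: 5.23
tcp_pos: [0.5382, 0.2089, 0.0199]
tool_rot: [[-0.994, -0.112, 0.003], [-0.112, 0.994, -0.0], [-0.003, -0.0, -1.0]]
force: [-0.7, -1.6, 6.2]
gripper_width: 0.226
```

```bash
python3 st.py
```

```text
5.23 tcp [0.5382 0.2089 0.0199] xyaw -173.59 F [-0.7 -1.6  6.2] w 0.226 j [ 14.9  30.3 -15.   44.6  -0.    8.5] zaxis [ 0.003 -0.    -1.   ]
```

move_arm:
  series:
    - [[-1,0,0,0.5,0],[-1,0,0,0.8,0],[-1,0,0,0.9,0],[-1,0,0,0.8,0],[-1,0,0,0.4,0]]

```text
time_s: 5.65
tcp_pos: [0.5385, 0.2095, 0.1236]
tool_rot: [[-0.994, -0.112, 0.004], [-0.112, 0.994, 0.001], [-0.004, 0.001, -1.0]]
force: [1.0, 0.2, -1.6]
gripper_width: 0.226
```

```bash
python3 st.py
python3 - <<'E'
from h import *
for n,x in(("scene",(140,130,140,105)),):
    p,d=cams.capture(n); cv2.imwrite(f"pics/{n}2.png",cv2.resize(p[x[1]:x[1]+x[3],x[0]:x[0]+x[2]],None,fx=5,fy=5,interpolation=cv2.INTER_CUBIC))
E
```

```text
5.65 tcp [0.5385 0.2095 0.1236] xyaw -173.56 F [ 1.   0.2 -1.6] w 0.226 j [15.  24.7 -7.  58.1  0.   8.5] zaxis [ 0.004  0.001 -1.   ]
```

View pics/scene2.png

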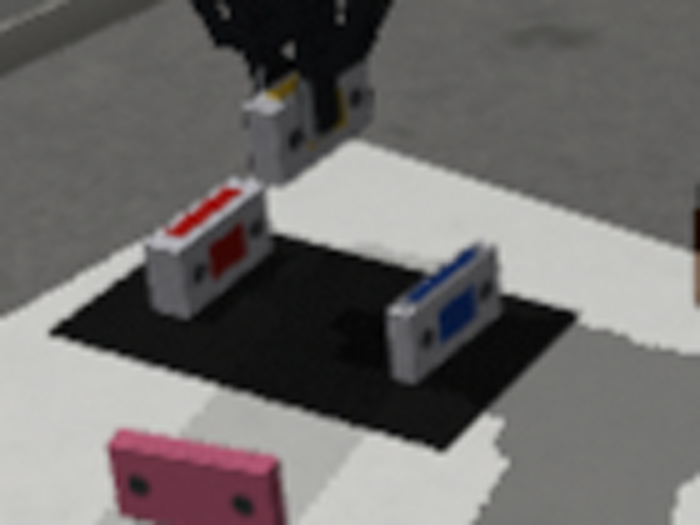

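The yellow block is in the gripper at about (310,120) and level, and the other two are undisturbed. Carrying it to the holder.

move_arm:
  series:
    - [[-1,-0.037,-0.916,0,-0.11],[-1,-0.037,-0.916,0,-0.11],[-1,-0.037,-0.916,0,-0.11],[-1,-0.037,-0.916,0,-0.11],[-1,-0.037,-0.916,0,-0.11]]

```text
time_s: 6.12
tcp_pos: [0.5306, 0.0705, 0.1193]
tool_rot: [[-0.998, -0.057, -0.001], [-0.057, 0.998, 0.0], [0.001, 0.0, -1.0]]
force: [0.0, -0.1, -1.9]
gripper_width: 0.229
```

move_arm:
  series:
    - [[-1,-0.037,-0.916,0,-0.11],[-1,-0.037,-0.916,0,-0.11],[-1,-0.037,-0.916,0,-0.11],[-1,-0.037,-0.916,0,-0.11],[-1,-0.037,-0.916,0,-0.11]]

```text
time_s: 6.53
tcp_pos: [0.525, -0.0669, 0.1194]
tool_rot: [[-1.0, -0.002, -0.001], [-0.002, 1.0, 0.001], [0.001, 0.001, -1.0]]
force: [0.4, -0.4, -3.1]
gripper_width: 0.225
```

move_arm:
  series:
    - [[-1,-0.037,-0.916,0,-0.11],[-1,-0.037,-0.916,0,-0.11],[-1,-0.037,-0.916,0,-0.11],[-1,-0.037,-0.916,0,-0.11],[-1,0,0,0,0]]

```text
time_s: 6.95
tcp_pos: [0.5213, -0.1805, 0.1195]
tool_rot: [[-0.999, 0.047, -0.0], [0.047, 0.999, -0.003], [0.0, -0.003, -1.0]]
force: [0.8, -0.2, -2.5]
gripper_width: 0.228
```

move_arm:
  series:
    - [[-1,0,0,-0.9,0],[-1,0,0,-0.9,0],[-1,0,0,-0.6,0],[-1,0,0,-0.3,0],[-1,0,0,0,0]]

```text
time_s: 7.37
tcp_pos: [0.519, -0.1743, 0.0365]
tool_rot: [[-0.999, 0.041, -0.005], [0.041, 0.999, 0.003], [0.006, 0.003, -1.0]]
force: [-0.1, 0.5, -1.4]
gripper_width: 0.226
```

```bash
python3 st.py
python3 - <<'E'
from h import *
for n,x in(("top",(270,145,140,105)),("scene",(270,170,140,105))):
    p,d=cams.capture(n); cv2.imwrite(f"pics/{n}3.png",cv2.resize(p[x[1]:x[1]+x[3],x[0]:x[0]+x[2]],None,fx=5,fy=5,interpolation=cv2.INTER_CUBIC))
    np.save(f"pics/{n}3d.npy",d)
E
```

```text
7.37 tcp [ 0.519  -0.1743  0.0365] xyaw 177.62 F [-0.1  0.5 -1.4] w 0.226 j [-25.2  26.7 -18.3  45.4   0.  -22.8] zaxis [-0.005  0.003 -1.   ]
```

View pics/scene3.png

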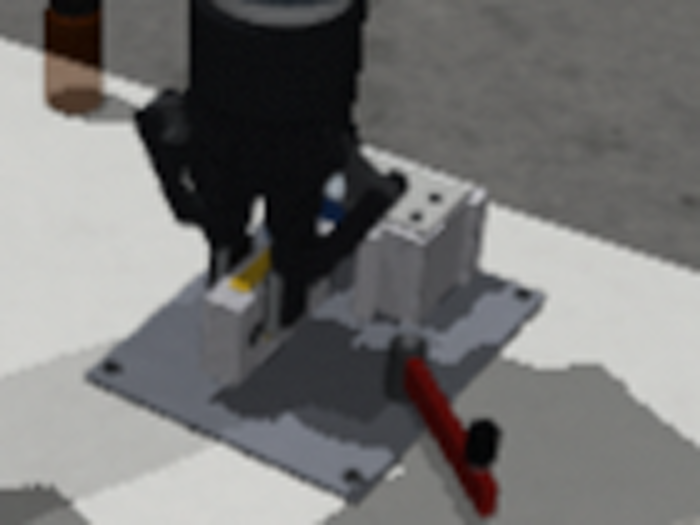

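View pics/top3.png

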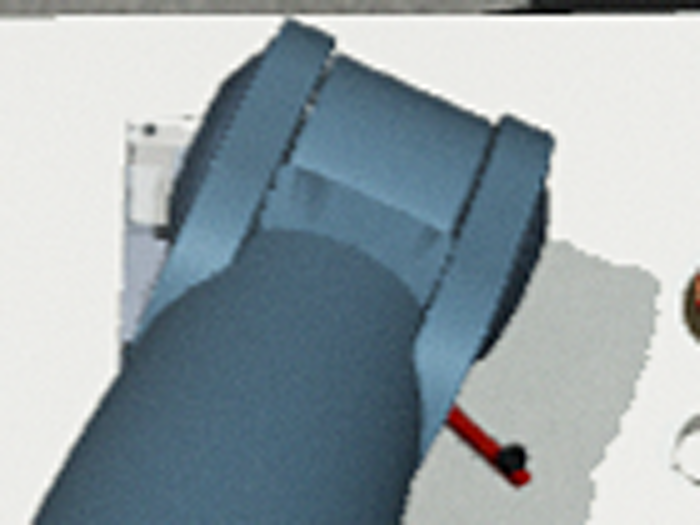

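move_arm:
  series:
    - [[-1,0,0,-0.3,0],[-1,0,0,-0.12,0],[-1,0,0,0,0]]

```text
time_s: 7.72
tcp_pos: [0.5215, -0.1756, 0.0265]
tool_rot: [[-0.999, 0.042, -0.0], [0.042, 0.999, 0.0], [0.0, 0.0, -1.0]]
force: [-0.5, -0.6, -2.8]
gripper_width: 0.226
```

```bash
cat >> st.py <<'E'
hx,hy,th=np.load("hold.npy")
c,S=np.cos(th),np.sin(th);d=s["tcp_pos"][:2]-[hx,hy]
print("tcp in holder",np.round([c*d[0]+S*d[1],-S*d[0]+c*d[1]],4))
E
python3 st.py
```

```text
7.72 tcp [ 0.5215 -0.1756  0.0265] xyaw 177.61 F [-0.5 -0.6 -2.8] w 0.226 j [-25.2  27.3 -18.9  43.8   0.  -22.8] zaxis [-0.  0. -1.]
tcp in holder [-0.048   0.0106]
```

move_arm:
  series:
    - [[-1,0,0,-0.11,0],[-1,0.3,-0.013,0,0],[-1,0.3,-0.013,0,0],[-1,0.2,-0.008,0,0],[-1,0,0,0,0]]

```text
time_s: 8.13
tcp_pos: [0.548, -0.1773, 0.024]
tool_rot: [[-0.999, 0.041, 0.003], [0.041, 0.999, -0.001], [-0.003, -0.001, -1.0]]
force: [-0.2, 0.2, -2.1]
gripper_width: 0.227
```

```bash
python3 st.py
python3 - <<'E'
from h import *
for n,x in(("scene",(290,180,100,75)),):
    p,d=cams.capture(n); cv2.imwrite(f"pics/{n}4.png",cv2.resize(p[x[1]:x[1]+x[3],x[0]:x[0]+x[2]],None,fx=7,fy=7,interpolation=cv2.INTER_CUBIC))
E
```

```text
8.13 tcp [ 0.548  -0.1773  0.024 ] xyaw 177.64 F [-0.2  0.2 -2.1] w 0.227 j [-24.3  29.8 -15.   45.    0.  -21.9] zaxis [ 0.003 -0.001 -1.   ]
tcp in holder [-0.0215  0.0101]
```

View pics/scene4.png

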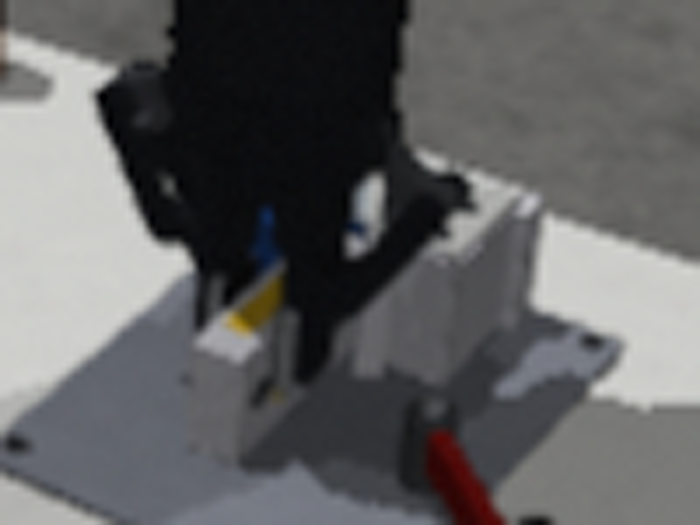

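move_arm:
  series:
    - [[-1,0.2,-0.008,0,0],[-1,0.2,-0.008,0,0],[-1,0.1,-0.004,0,0],[-1,0,0,0,0]]

```text
time_s: 8.52
tcp_pos: [0.5616, -0.1776, 0.0236]
tool_rot: [[-0.999, 0.042, 0.001], [0.042, 0.999, -0.0], [-0.001, -0.0, -1.0]]
force: [0.7, 0.1, -2.3]
gripper_width: 0.225
```

```bash
python3 st.py
```

```text
8.52 tcp [ 0.5616 -0.1776  0.0236] xyaw 177.62 F [ 0.7  0.1 -2.3] w 0.225 j [-23.7  31.2 -12.6  46.1   0.  -21.3] zaxis [ 0.001 -0.    -1.   ]
tcp in holder [-0.0078  0.0103]
```

move_arm:
  series:
    - [[-0.2,0,0,0,0],[-0.2,0,0,0,0],[-0.2,0,0,0,0],[-0.2,0,0,0.5,0],[-0.2,0,0,0.8,0]]

```text
time_s: 8.93
tcp_pos: [0.558, -0.1764, 0.0604]
tool_rot: [[-0.999, 0.042, -0.005], [0.042, 0.999, 0.002], [0.005, 0.002, -1.0]]
force: [-0.4, -0.6, -0.6]
gripper_width: 0.399
```

move_arm:
  series:
    - [[-0.2,0,0,0.8,0],[-0.2,-0.5,0.02,0.3,0],[-1,-0.9,0.038,0,0],[-1,-0.6,0.025,0,0],[-1,0,0,0,0]]

```text
time_s: 9.35
tcp_pos: [0.4967, -0.174, 0.0956]
tool_rot: [[-0.999, 0.043, -0.003], [0.043, 0.999, 0.001], [0.003, 0.001, -1.0]]
force: [1.2, 0.5, 1.3]
gripper_width: 0.002
```

```bash
python3 st.py
python3 - <<'E'
from h import *
for n,x in(("scene",(290,180,100,75)),):
    p,d=cams.capture(n); cv2.imwrite(f"pics/{n}5.png",cv2.resize(p[x[1]:x[1]+x[3],x[0]:x[0]+x[2]],None,fx=7,fy=7,interpolation=cv2.INTER_CUBIC))
E
```

```text
9.35 tcp [ 0.4967 -0.174   0.0956] xyaw 177.54 F [1.2 0.5 1.3] w 0.002 j [-26.2  20.9 -17.4  51.9  -0.  -23.7] zaxis [-0.003  0.001 -1.   ]
tcp in holder [-0.0728  0.0111]
```

View pics/scene5.png

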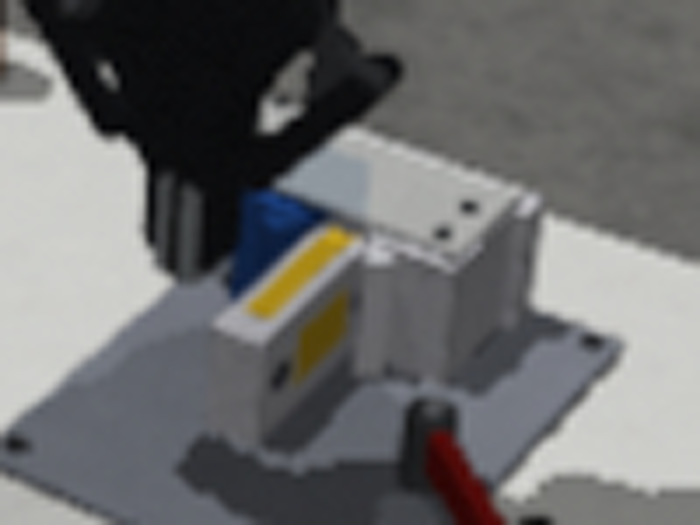

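move_arm:
  series:
    - [[-1,0,0,-0.9,0],[-1,0,0,-0.9,0],[-1,0,0,-0.5,0],[-1,0,0,-0.1,0],[-1,0,0,0,0]]

```text
time_s: 9.82
tcp_pos: [0.5003, -0.1746, 0.0225]
tool_rot: [[-0.999, 0.042, -0.002], [0.042, 0.999, 0.001], [0.002, 0.001, -1.0]]
force: [0.3, -0.1, 0.6]
gripper_width: 0.002
```

move_arm:
  series:
    - [[-1,0.3,-0.013,0,0],[-1,0.3,-0.013,0,0],[-1,0.3,-0.013,0,0],[-1,0.2,-0.008,0,0],[-1,0,0,0,0]]

```text
time_s: 10.23
tcp_pos: [0.5364, -0.1769, 0.0244]
tool_rot: [[-0.999, 0.041, 0.003], [0.041, 0.999, -0.001], [-0.003, -0.001, -1.0]]
force: [0.5, 0.5, -0.1]
gripper_width: -0.002
```

```bash
python3 st.py
python3 - <<'E'
from h import *
for n,x in(("scene",(290,180,100,75)),):
    p,d=cams.capture(n); cv2.imwrite(f"pics/{n}6.png",cv2.resize(p[x[1]:x[1]+x[3],x[0]:x[0]+x[2]],None,fx=7,fy=7,interpolation=cv2.INTER_CUBIC))
E
```

```text
10.23 tcp [ 0.5364 -0.1769  0.0244] xyaw 177.65 F [ 0.5  0.5 -0.1] w -0.002 j [-24.7  28.7 -16.9  44.2   0.  -22.3] zaxis [ 0.003 -0.001 -1.   ]
tcp in holder [-0.0331  0.01  ]
```

View pics/scene6.png

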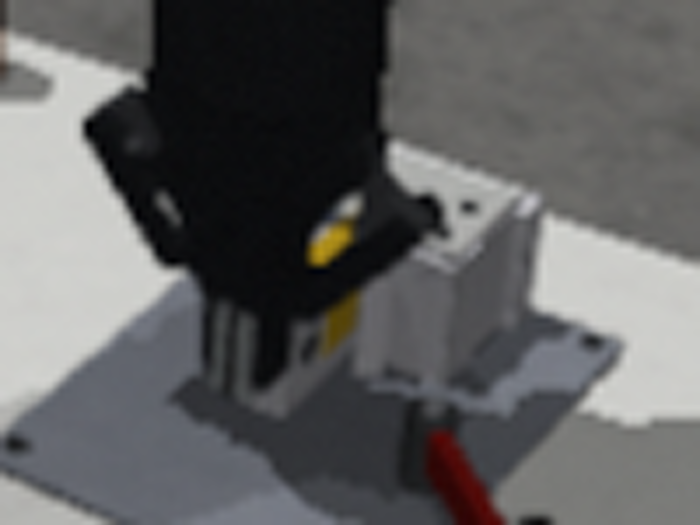

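move_arm:
  series:
    - [[-1,0.15,-0.006,0,0],[-1,0.1,-0.004,0,0],[-1,0.1,-0.004,0,0],[-1,0,0,0,0]]

```text
time_s: 10.62
tcp_pos: [0.5444, -0.1767, 0.0234]
tool_rot: [[-0.999, 0.042, 0.0], [0.042, 0.999, 0.0], [-0.0, 0.0, -1.0]]
force: [-0.9, -0.1, -0.0]
gripper_width: -0.002
```

```bash
python3 st.py
```

```text
10.62 tcp [ 0.5444 -0.1767  0.0234] xyaw 177.61 F [-0.9 -0.1 -0. ] w -0.002 j [-24.3  29.7 -15.4  44.9   0.  -22. ] zaxis [ 0.  0. -1.]
tcp in holder [-0.0251  0.0105]
```

move_arm:
  series:
    - [[-1,0.07,-0.003,0,0],[-1,0.05,0,0,0],[-1,0,0,0,0]]

```text
time_s: 10.87
tcp_pos: [0.5452, -0.1766, 0.0231]
tool_rot: [[-0.999, 0.042, -0.005], [0.042, 0.999, 0.0], [0.005, -0.0, -1.0]]
force: [-6.8, -0.1, 4.8]
gripper_width: -0.0
```

move_arm:
  series:
    - [[-1,0.05,0,0,0],[-1,0.03,0,0,0],[-1,0,0,0,0]]

```text
time_s: 11.12
tcp_pos: [0.5452, -0.1765, 0.0228]
tool_rot: [[-0.999, 0.043, -0.009], [0.043, 0.999, -0.0], [0.009, -0.001, -1.0]]
force: [-12.3, -0.5, 9.5]
gripper_width: 0.004
```

```bash
python3 st.py
```

```text
11.12 tcp [ 0.5452 -0.1765  0.0228] xyaw 177.55 F [-12.3  -0.5   9.5] w 0.004 j [-24.2  30.1 -14.7  45.7  -0.2 -21.7] zaxis [-0.009 -0.    -1.   ]
tcp in holder [-0.0243  0.0107]
```

move_arm:
  series:
    - [[-1,-0.4,0.017,0,0],[-1,-0.9,0.038,0,0],[-1,-0.9,0.038,0.5,0],[-1,-0.3,0,0.9,0],[-1,0,0,0.8,0]]

```text
time_s: 11.53
tcp_pos: [0.4713, -0.1728, 0.0892]
tool_rot: [[-0.999, 0.043, -0.004], [0.043, 0.999, 0.002], [0.004, 0.002, -1.0]]
force: [0.4, -1.1, -0.4]
gripper_width: 0.0
```

```bash
python3 st.py
python3 - <<'E'
from h import *
hx,hy,th=np.load("hold.npy")
R=np.array([[np.cos(th),-np.sin(th)],[np.sin(th),np.cos(th)]])
for n,x in(("scene",(290,180,100,75)),("top",(270,145,140,105))):
    p,d=cams.capture(n)
    f=7 if n=="scene" else 5
    im=cv2.resize(p[x[1]:x[1]+x[3],x[0]:x[0]+x[2]],None,fx=f,fy=f,interpolation=cv2.INTER_CUBIC)
    if n=="scene":
        q=np.array([[-.011,0,.051],[-.011,.022,.051],[-.011,.022,.006],[-.011,0,.006]])
        P=np.c_[q[:,:2]@R.T+[hx,hy],q[:,2]]
        cv2.polylines(im,[((proj(n,P)-x[:2]+.5)*f-.5).astype(int)],True,(0,255,0),1)
        C=cloud(n,d);h=(C[...,:2]-[hx,hy])@R
        m=(C[...,2]>.015)&(C[...,2]<.06)&(h[...,1]>-.004)&(h[...,1]<.026)&(h[...,0]>-.05)&(h[...,0]<.02)
        print("rear x pctl",np.percentile(h[m][:,0],[1,5,10,20,30,50]).round(4),m.sum())
    cv2.imwrite(f"pics/{n}7.png",im)
E
```

```text
11.53 tcp [ 0.4713 -0.1728  0.0892] xyaw 177.54 F [ 0.4 -1.1 -0.4] w 0.0 j [-27.4  18.8 -21.5  49.9   0.  -24.9] zaxis [-0.004  0.002 -1.   ]
tcp in holder [-0.0983  0.0113]
rear x pctl [-0.0133 -0.013  -0.0123 -0.0116 -0.0105 -0.0064] 213
```

View pics/scene7.png

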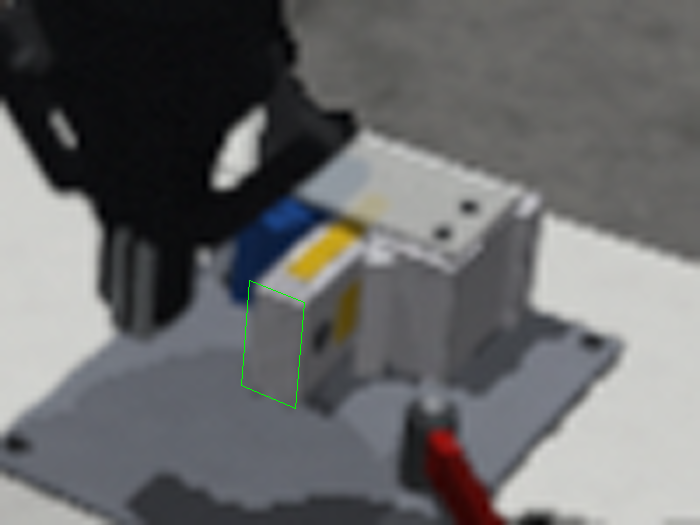

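View pics/top7.png

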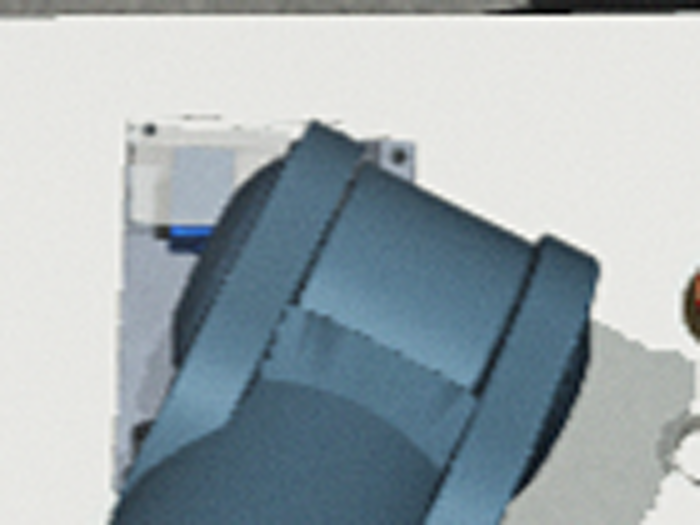

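The block's rear end coincides with the predicted home outline (at about (270,345) in the crop), so it is home. Next is the keeper.

move_arm:
  series:
    - [[-1,0.38,-0.89,0,0],[-1,0.38,-0.89,0,0],[-1,0.38,-0.89,0,0],[-1,0.38,-0.89,0,0],[-1,0.38,-0.89,0,0]]

```text
time_s: 12.05
tcp_pos: [0.533, -0.3089, 0.0889]
tool_rot: [[-0.999, 0.042, 0.001], [0.042, 0.999, -0.0], [-0.001, -0.0, -1.0]]
force: [-0.0, 0.3, 0.3]
gripper_width: 0.003
```

move_arm:
  series:
    - [[-1,0,0,0,0],[-1,0,0,0,0]]

```text
time_s: 12.22
tcp_pos: [0.5329, -0.309, 0.0886]
tool_rot: [[-0.999, 0.043, 0.001], [0.043, 0.999, -0.0], [-0.001, -0.0, -1.0]]
force: [0.1, 0.9, 0.0]
gripper_width: 0.001
```

```bash
python3 st.py
python3 - <<'E'
from h import *
for n,x in(("scene",(320,200,120,90)),):
    p,d=cams.capture(n); cv2.imwrite(f"pics/{n}8.png",cv2.resize(p[x[1]:x[1]+x[3],x[0]:x[0]+x[2]],None,fx=6,fy=6,interpolation=cv2.INTER_CUBIC))
E
```

```text
12.22 tcp [ 0.5329 -0.309   0.0886] xyaw 177.51 F [0.1 0.9 0. ] w 0.001 j [-36.   30.5  -3.1  56.4   0.  -33.5] zaxis [ 0.001 -0.    -1.   ]
tcp in holder [-0.031  -0.1222]
```

View pics/scene8.png

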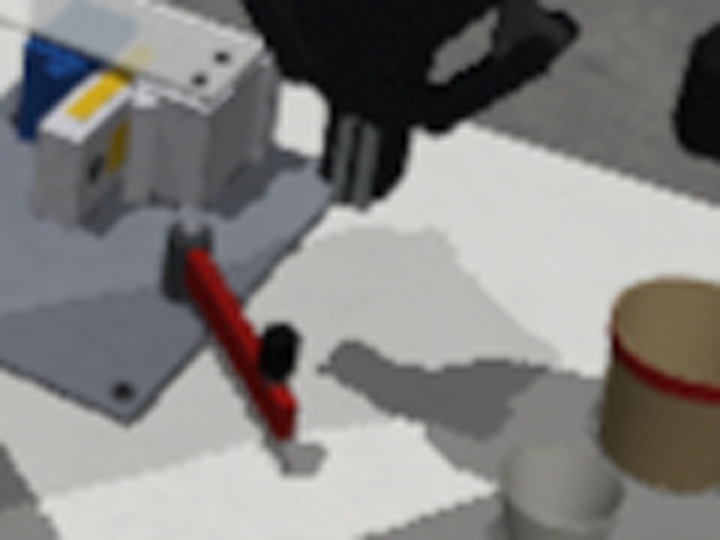

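move_arm:
  series:
    - [[-1,0,0,-0.9,0],[-1,0,0,-0.9,0],[-1,0,0,-0.45,0],[-1,0,0,0,0]]

```text
time_s: 12.6
tcp_pos: [0.5288, -0.3039, 0.018]
tool_rot: [[-0.999, 0.041, -0.006], [0.041, 0.999, 0.005], [0.007, 0.005, -1.0]]
force: [0.1, 0.8, -0.1]
gripper_width: -0.002
```

move_arm:
  series:
    - [[-1,-0.22,0.18,0,0],[-1,-0.22,0.18,0,0],[-1,-0.175,0.114,0,0],[-1,-0.175,0.114,0,0],[-1,0,0,0,0]]

```text
time_s: 13.02
tcp_pos: [0.508, -0.2891, 0.0229]
tool_rot: [[-0.999, 0.041, 0.001], [0.041, 0.999, -0.0], [-0.001, -0.0, -1.0]]
force: [0.4, 0.3, 1.2]
gripper_width: 0.002
```

```bash
python3 st.py
python3 - <<'E'
from h import *
for n,x in(("scene",(320,200,120,90)),):
    p,d=cams.capture(n); cv2.imwrite(f"pics/{n}9.png",cv2.resize(p[x[1]:x[1]+x[3],x[0]:x[0]+x[2]],None,fx=6,fy=6,interpolation=cv2.INTER_CUBIC))
E
```

```text
13.02 tcp [ 0.508  -0.2891  0.0229] xyaw 177.64 F [0.4 0.3 1.2] w 0.002 j [-35.9  30.8 -13.4  45.7   0.  -33.5] zaxis [ 0.001 -0.    -1.   ]
tcp in holder [-0.0567 -0.1034]
```

View pics/scene9.png

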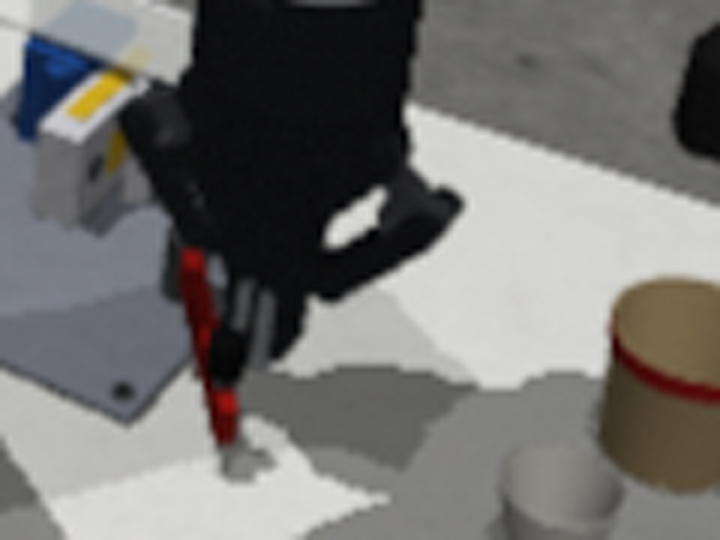

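move_arm:
  series:
    - [[-1,-0.21,0.22,0,0],[-1,-0.21,0.22,0,0],[-1,-0.13,0.28,0,0],[-1,-0.13,0.28,0,0],[-1,-0.05,0.3,0,0]]

```text
time_s: 13.48
tcp_pos: [0.4864, -0.2508, 0.0223]
tool_rot: [[-0.999, 0.042, 0.001], [0.042, 0.999, -0.001], [-0.001, -0.001, -1.0]]
force: [0.6, -1.5, 1.0]
gripper_width: 0.003
```

move_arm:
  series:
    - [[-1,-0.05,0.3,0,0],[-1,0.05,0.31,0,0],[-1,0.05,0.31,0,0],[-1,0.14,0.28,0,0],[-1,0.14,0.28,0,0]]

```text
time_s: 13.9
tcp_pos: [0.4962, -0.2053, 0.0217]
tool_rot: [[-0.999, 0.042, -0.001], [0.042, 0.999, 0.0], [0.001, 0.0, -1.0]]
force: [-0.2, -1.5, 0.4]
gripper_width: -0.003
```

```bash
python3 st.py
python3 - <<'E'
from h import *
for n,x in(("scene",(290,190,120,90)),):
    p,d=cams.capture(n); cv2.imwrite(f"pics/{n}10.png",cv2.resize(p[x[1]:x[1]+x[3],x[0]:x[0]+x[2]],None,fx=6,fy=6,interpolation=cv2.INTER_CUBIC))
E
```

```text
13.9 tcp [ 0.4962 -0.2053  0.0217] xyaw 177.62 F [-0.2 -1.5  0.4] w -0.003 j [-29.2  26.5 -21.3  42.3  -0.  -26.9] zaxis [-0.001  0.    -1.   ]
tcp in holder [-0.072  -0.0201]
```

View pics/scene10.png

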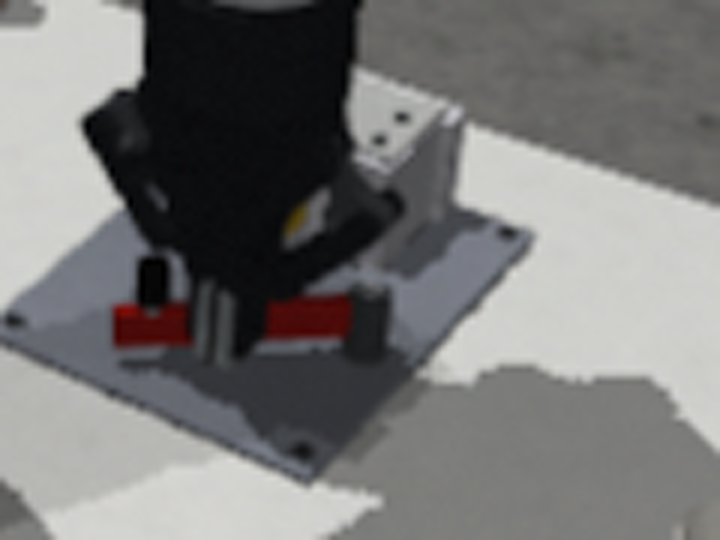

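move_arm:
  series:
    - [[-1,0.22,0.21,0,0],[-1,0.22,0.21,0,0],[-1,0.18,0.11,0,0],[-1,0.18,0.11,0,0],[-1,0.15,0.06,0,0]]

```text
time_s: 14.37
tcp_pos: [0.5253, -0.1849, 0.0217]
tool_rot: [[-0.999, 0.041, -0.0], [0.041, 0.999, 0.001], [0.0, 0.0, -1.0]]
force: [-0.9, -0.7, -2.3]
gripper_width: -0.002
```

move_arm:
  series:
    - [[-1,0.1,0.03,0,0],[-1,0.07,0.02,0,0],[-1,0,0,0,0]]

```text
time_s: 14.62
tcp_pos: [0.5305, -0.1838, 0.0219]
tool_rot: [[-0.999, 0.042, 0.001], [0.042, 0.999, 0.001], [-0.0, 0.001, -1.0]]
force: [-0.2, 0.2, 0.8]
gripper_width: -0.003
```

```bash
python3 st.py
```

```text
14.62 tcp [ 0.5305 -0.1838  0.0219] xyaw 177.62 F [-0.2  0.2  0.8] w -0.003 j [-25.6  28.7 -17.4  43.9   0.  -23.2] zaxis [ 0.001  0.001 -1.   ]
tcp in holder [-0.0387  0.0028]
```

move_arm:
  series:
    - [[-1,0.07,0,0,0],[-1,0.07,0,0,0],[-1,0,0,0,0]]

```text
time_s: 14.87
tcp_pos: [0.534, -0.1838, 0.0218]
tool_rot: [[-0.999, 0.042, -0.0], [0.042, 0.999, 0.001], [0.001, 0.001, -1.0]]
force: [-1.1, 1.4, 1.0]
gripper_width: 0.003
```

move_arm:
  series:
    - [[-1,0.06,0,0,0],[-1,0.03,0,0,0],[-1,0,0,0,0]]

```text
time_s: 15.12
tcp_pos: [0.5341, -0.1837, 0.0216]
tool_rot: [[-0.999, 0.042, -0.005], [0.042, 0.999, 0.0], [0.005, -0.0, -1.0]]
force: [-7.5, 0.0, 5.6]
gripper_width: -0.001
```

```bash
python3 st.py
```

```text
15.12 tcp [ 0.5341 -0.1837  0.0216] xyaw 177.57 F [-7.5  0.   5.6] w -0.001 j [-25.4  29.3 -16.4  44.6  -0.1 -22.9] zaxis [-0.005  0.    -1.   ]
tcp in holder [-0.0351  0.003 ]
```

Hard stop reached at x = -35 mm, as predicted. Backing off and checking.

move_arm:
  series:
    - [[-1,-0.4,0,0,0],[-1,-0.8,0,0,0],[-1,-0.6,0,0.5,0],[-1,0,0,0.9,0],[-1,0,0,0.9,0]]

```text
time_s: 15.53
tcp_pos: [0.4806, -0.1832, 0.0907]
tool_rot: [[-0.999, 0.043, -0.003], [0.043, 0.999, 0.002], [0.003, 0.002, -1.0]]
force: [0.7, -0.5, 1.0]
gripper_width: 0.003
```

move_arm:
  series:
    - [[-1,-0.7,0.3,1,0],[-1,-0.7,0.5,1,0],[-1,-0.7,0.5,1,0],[-1,-0.5,0.5,0.8,0],[-1,0,0.5,0,0]]

```text
time_s: 15.95
tcp_pos: [0.4054, -0.1155, 0.21]
tool_rot: [[-0.999, 0.043, 0.007], [0.043, 0.999, -0.003], [-0.007, -0.003, -1.0]]
force: [0.9, 0.5, -0.4]
gripper_width: 0.002
```

move_arm:
  series:
    - [[-1,0,-0.9,0,0],[-1,0,-0.9,0,0],[-1,0,-0.9,0,0],[-1,0,-0.9,0,0],[-1,0,-0.9,0,0]]

```text
time_s: 16.37
tcp_pos: [0.4053, -0.2515, 0.2054]
tool_rot: [[-0.999, 0.042, 0.002], [0.042, 0.999, -0.001], [-0.002, -0.001, -1.0]]
force: [0.4, -0.8, 0.2]
gripper_width: -0.003
```

```bash
python3 st.py
python3 - <<'E'
from h import *
hx,hy,th=np.load("hold.npy")
R=np.array([[np.cos(th),-np.sin(th)],[np.sin(th),np.cos(th)]])
q=np.array([[-.022,-.055,.033],[-.022,.045,.033],[-.014,.045,.033],[-.014,-.055,.033]])
P=np.c_[q[:,:2]@R.T+[hx,hy],q[:,2]]
for n,x,f in(("scene",(280,180,110,82),6),("top",(100,140,280,130),2.8)):
    p,d=cams.capture(n)
    cv2.imwrite(f"pics/{n}11f.png",p)
    im=cv2.resize(p[x[1]:x[1]+x[3],x[0]:x[0]+x[2]],None,fx=f,fy=f,interpolation=cv2.INTER_CUBIC)
    if n=="scene": cv2.polylines(im,[((proj(n,P)-x[:2]+.5)*f-.5).astype(int)],True,(0,255,0),1)
    cv2.imwrite(f"pics/{n}11.png",im)
    C=cloud(n,d);h=(C[...,:2]-[hx,hy])@R
    hsv=cv2.cvtColor(p,cv2.COLOR_BGR2HSV)
    red=((hsv[...,0]<8)|(hsv[...,0]>172))&(hsv[...,1]>150)&(hsv[...,2]>60)
    m=red&(abs(h[...,0])<.1)&(abs(h[...,1])<.08)&(C[...,2]>.025)&(C[...,2]<.04)
    a=h[m]; print(n,m.sum(),a.mean(0) if len(a) else "", np.polyfit(a[:,1],a[:,0],1) if len(a)>5 else "")
E
```

```text
16.37 tcp [ 0.4053 -0.2515  0.2054] xyaw 177.62 F [ 0.4 -0.8  0.2] w -0.003 j [-39.5  10.8 -14.   65.1   0.  -37.1] zaxis [ 0.002 -0.001 -1.   ]
tcp in holder [-0.1609 -0.0701]
scene 127 [-0.02112677 -0.00301564] [ 0.00337084 -0.0211166 ]
top 98 [-0.01890552 -0.00576701] [ 0.00980978 -0.01884895]
```

View pics/scene11.png

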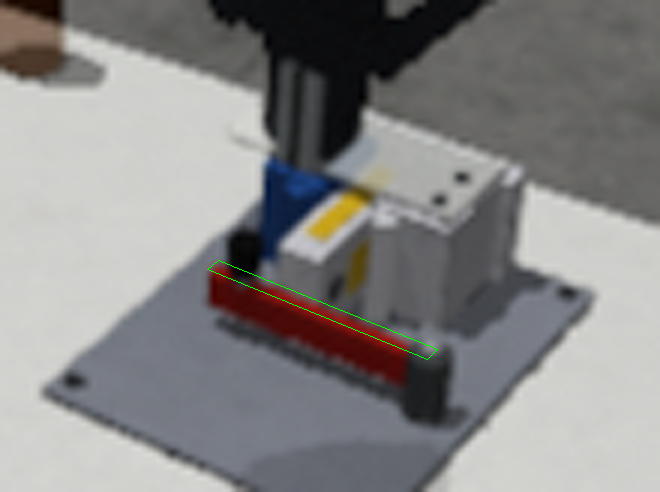

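View pics/top11f.png

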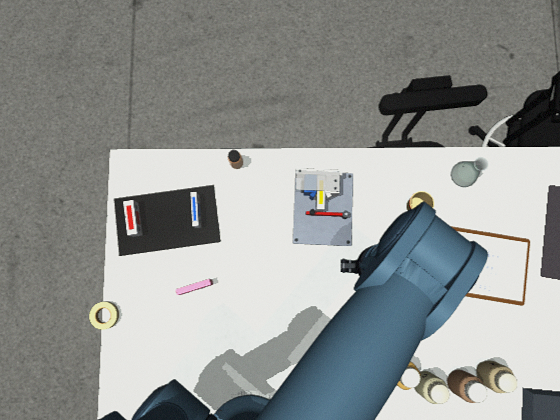

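View pics/scene11f.png

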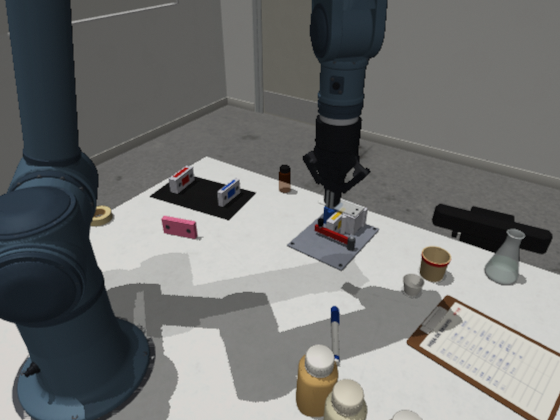

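The keeper bar lies along the predicted shut outline, with a fitted angle of 0.003 to 0.01 rad. The yellow block is home, red and blue stand on the mat at (131,218) and (195,209), and the bystanders look unmoved. Handing in.

```bash
python3 -c "
from cell import job
print(job.job_done())"
```

```text
the job is handed in; nothing more can be done
None
```

I measured the jaw gap from the top camera as 22 mm, so the middle (yellow) block was the snug one. I slid it in through the mouth, pushed it home against the back stop, swung the keeper shut and handed the job in at about 16.5 s. The hand-in gave no verdict.

- **Block home:** it went in without any side force. The push then stopped hard at about 12 N, and in the scene camera its rear end matched the predicted home outline (about x = -11 to -13 mm by depth).
- **Keeper shut:** it stopped hard where expected. The fitted angle was about 0.003 rad from the scene camera and 0.010 rad from the top camera, both under the 0.06 limit.
- **Other blocks:** I never touched the thick (red) and thin (blue) blocks, and both still stand upright on the mat.
- **Bystanders:** the crucible, dropper bottle, tub and pink look-alike showed no movement in the last pictures, judged by eye. The arm partly hid the crucible and tub from the top camera, so I checked those two in the scene view.

No check failed. The one small disagreement was in the holder's position: its plate measured 187.7 mm long instead of 190 mm, so positions along the gap are uncertain by about 1 to 2 mm.

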